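# Lock the food tin in the tin holder

## Robot

A 6-joint arm with a two-finger parallel gripper is mounted at the origin on a cart in front of the work surface, level with it; the furniture and walls round the work are solid. World frame = base frame: x ahead of the robot, y to its left, z up, the work surface at z = 0. Lengths are in m, angles in rad, forces in N, time in s.
With the tool pointing down it reaches from about 0.4 to 0.925 m from the base axis. Payload 12.5 kg.
Tool frame: the origin (TCP) lies on the centre line of the jaws, within the pads' length; the fingertips stand 14 mm ahead of it and the grasp point (between the pads) lies 5 mm behind it; z points along the fingers, y is the line along which they close (so a half turn about z gives the same grasp; the last joint's range is limited). The gripper opens to 95 mm and grips with 3 to 60 N. Pads are 20 mm wide; open, the fingers measure 119 mm over their backs; the gripper's body (75 mm by 180 mm) begins 59 mm behind the grasp point.
Start: joints at [-1.436, 0.491, 1.559, -0, 1.092, -0.106], TCP at [0.149, -0.607, 0.229] pointing down, gripper open.
Joint ranges: [-3.1, 3.1], [-0.84, 2.19], [0.05, 2.79], [-1.13, 4.28], [0.06, 2.93], [-2.69, 2.69]. Speed limits (rad/s): [2.22, 2.22, 2.79, 3.14, 3.14, 3.14].

## Interface

Orientations are given as [roll, pitch, yaw] about the fixed x, y, z axes, in that order (R = Rz(yaw) Ry(pitch) Rx(roll)).
In Python, from rig import ctrl, viewer, hand_in, boxes_of, outline_of gives the robot as it stands.
- The arm moves only by the tool step_arm, never from a script. Its argument "rows" is one flat list of numbers, 7 for each row, row after row: the closure, from -1 (fully open) to 1 (shut), then the shift along the world's x, y, z in units of 40 mm (1.0 is 40 mm), then the turn, a rotation vector about the world's x, y, z in units of 6 degrees (1.0 is 6 degrees). In form: [grip, tx, ty, tz, rx, ry, rz, grip, tx, ty, tz, rx, ry, rz, ...]. A call has 1 to 5 rows; each row is the pose to reach, as a shift and turn from the pose commanded when the call began; what a row does not reach only later rows make up. A row lasts 1/10 s, in which the tool goes at most 50 mm and 8.59 degrees, less where a joint would pass 70% of its speed; a pose out of reach is approached as far as the arm can. A call with a gripper value outside its range is refused whole. The fingers move at their own pace and stop on an object; "grip_force" is the grip in N (left out, the last holds). Time passes only in rows, so rows that repeat a pose let the fingers close. It gives the time, the measured TCP pose, the force, the opening and the grip force at its end, in the units of the state.
- ctrl.sense(): the state, without advancing time (a new reading comes with each control period).
- viewer.snapshot(name): name is "scene" or "top" or "wrist"; returns the picture (400x640x3 uint8, red, green, blue); there is no depth.
- viewer.camera_info(name): a dict with "camera_matrix" (3x3 intrinsics, pixels), "origin" and "orientation" of the camera in the world; the wrist camera has in their place "T_tool_cam" (4x4, takes a point from camera to tool coordinates, whose origin is the TCP and whose axes are the flange's). Camera axes: x right, y up, looking along -z (the intrinsics and any distortion apply to the point x, -y, -z); pixel columns grow to the right and rows downward; lengths in m; the calibration is good to about 2 mm. A picture is of the moment at which its call begins: read the wrist's pose just before it. camera_info takes no time and is no camera call.
- hand_in(): hands the job in; it is judged then, once.
Trained networks look in the newest picture that a camera, given by its name, has taken for a name from the list of things; names that differ only in an ending like _2 or _b are one class to them, and where a whole thing is asked for, a point or a joint stands for the part that bears it (a point fixed in the world has none). Each returns a list of dicts, best first, with "p" (0 to 1); they miss things now and then, are a little off and sometimes report something else, mostly with a low value. They report only what shows in the picture. A call takes as long as a camera call. They do not tell look-alikes from the thing itself.
- boxes_of(label, camera): "point" ([x, y, z] in m, in world coordinates, good to about 4 mm: the middle of the surface that is visible of it).
- outline_of(label, camera): "pixels" (400x640 bool, what is visible of it).
The state is a dict: "time": time; "qpos": joint angles; "qd": joint speeds; "joint_torque": joint torques, N m; "eef_pos": TCP position; "orientation": TCP orientation; "force": force on the tool from outside, world axes, zero at the start; "torque": the same for the moment, N m; "gripper_width": finger opening in m; "finger_force": force on a finger pad.
Only numpy, scipy, OpenCV 4.12 (cv2) and the standard library are available. Lean on these libraries where they do the work, as an engineer would, in place of code of your own. Each camera call takes 0.05 s, during which the arm holds its last target. There are 200 camera calls.

## Task

Get the low food tin that stands in front of the wooden tin holder ready for opening: with the fingertips, push it along the worktop, upright, fully home into the V of the holder, and then push the holder's steel gate lever past its centre so that it snaps shut across the mouth behind the tin. Only push: do not lift or tip the tin, close the lever only once the tin is home, and leave the other things on the worktop where they are.

Things in the scene. Friction and masses are not known exactly. Their poses are not given: they have to be found in the camera images.
- tin: A low plain grey metal food tin with a pale paper band, loose, upright, round, 75 mm diameter, 75 mm high, 0.3 to 0.5 kg; it starts 135 to 185 mm in front of its home point, up to 25 mm off the holder's centre line; origin at the centre of its underside. It slides on the worktop; push it at about half height or lower so that it does not tip. (A taller tin far to the right, at the back, is no part of the job.)
- holder: Tin holder of light wood, fixed, 150 mm deep, 180 wide. Origin on the worktop where the tin's centre stands when fully home. Its x axis: the direction in which the tin is pushed in; z up. Two rubber-lined cheeks, 55 mm high, form a right-angled V open to -x (apex at x = 54 mm, mouth ends at x = 9, y = +-44). Bare worktop inside.
- seat (a point): The same home point as the holder's origin, same axes. From each cheek a low wooden arm, 18 mm high, runs from x = +22 to x = -68 mm, between 52 and 74 mm to either side of the centre line. The lever's pivot and spring strut (48 mm high, out to y = 103) stand on the +y arm, a stop post, 39 mm high, on the -y arm at x = -38, y = -60 mm.
- pivot (a point): Pivot of the gate lever, axis vertical, at x = -51, y = +65 mm in the holder's frame, 31 mm above the worktop. The lever is a flat steel bar 11 mm wide, 24 to 38 mm above the worktop, that turns in the horizontal plane over the arms.
- knob (a point): Upright round black knob near the free end of the lever, 18 mm diameter, from 30 to 72 mm above the worktop; the point is on its axis, 49 mm above the worktop, 123 mm from the pivot.
- gate (a joint): Lever angle, counter-clockwise from above. 0 = open: points out of the holder, 10 degrees outward of its -x axis. 1.75 = shut: points along its -y axis, across the mouth, 8 mm behind a tin that is home. An over-centre spring drives it to the nearer end (centre 0.875): about 4 N at the knob moves it off the open stop; past centre it snaps shut by itself, unless a tin is in its way.
- jar: Bystander: jam jar with a white lid, 69 mm wide, 99 high; origin under its centre.
- salt: Bystander: salt shaker, 44 mm diameter, 90 high; origin under its centre; stands beside the holder's mouth on its -y side.
- spice_a: Bystander: spice jar, 41 mm diameter, 105 high; origin under its centre.
- spice_b: Bystander: spice jar, 41 mm diameter, 105 high; origin under its centre.
- garlic: Bystander: garlic bulb, 55 mm; origin under its centre.
Not all that is in view belongs to the job. Leave any yellow look-alike of the tin alone.

How it is judged:
On the way, in this order (a step that is already met when the one before it is completed fails the run):
1. the tin stands home in the V (within 10 mm) while the lever is still open (horizontal distance between tin and holder below 0.01 m and angle between tin's own z axis and vertical below 0.1 rad and value of joint gate below 0.6 rad), for 0.2 s.
2. the lever has snapped shut (value of joint gate above 1.65 rad), for 0.2 s.
At the end, for the whole second after the job is handed in: the lever is shut (above 1.65 rad), the tin stands upright and still on the worktop within 10 mm of its home point in the V (value of joint gate above 1.65 rad and horizontal distance between tin and holder below 0.01 m and angle between tin's own z axis and vertical below 0.05 rad and height (world z) of tin below 0.005 m and linear speed of tin below 0.02 m/s); the robot touches nothing.
It fails at once if the tin is lifted off the worktop (more than 12 mm) (height (world z) of tin above 0.012 m).
It fails at once if the tin is tipped (more than 0.35 rad) (angle between tin's own z axis and vertical above 0.35 rad).
It fails at once if the lever is shut before the tin is home (value of joint gate above 1.2 rad and horizontal distance between tin and holder above 0.025 m).
It fails at once if another thing on the worktop is disturbed (more than 30 mm) (distance of any of jar, salt, spice_a, spice_b, garlic from where it was at the start of the episode above 0.03 m).
It also fails if it takes over 61 s, if anything falls off the work surface, if the arm or the gripper's body presses on something with over 40 N, if the wrist force passes 120 N, or if a joint passes its speed limit or range.

## Working session

There is one attempt and no reset: what is moved stays moved. The work goes in short steps, Python scripts to look and compute and a tool call to move; the robot and the scene stay as the last step left them, time stands still between calls to the robot, and variables do not carry over. Pictures are saved under pics/ and viewed, at most 10 in all, crops included, and the job is handed in when it is done.

Besides the shell and the picture viewer there is one more tool, called after "Request:" as name(argument=value, ...) on one line, values as JSON. step_arm: Moves the arm, as the interface text tells. Its arguments: {"type":"object","properties":{"rows":{"type":"array"},"grip_force":{"type":"number"}},"required":["rows"]}

```bash
mkdir -p pics; ls; python3 - <<'E'
from rig import ctrl, viewer, boxes_of
import cv2,numpy as np
for c in ["top","scene"]:
    im=viewer.snapshot(c); cv2.imwrite(f"pics/{c}0.png",im[:,:,::-1])
    print(c,viewer.camera_info(c))
    for l in ["tin","holder","pivot","knob","jar","salt","spice_a","garlic"]:
        print(l,[(np.round(d["point"],3).tolist(),round(d["p"],2)) for d in boxes_of(l,c)[:4]])
print(ctrl.sense())
E
```

```text
pics
top {'camera_matrix': array([[463.93950767,   0.        , 319.35498354],
       [  0.        , 463.93950767, 193.75308594],
       [  0.        ,   0.        ,   1.        ]]), 'origin': array([ 0.41015119, -0.33042794,  0.91960251]), 'orientation': array([ 0.13242517, -0.00450368, -1.56273499])}
tin [([0.406, -0.311, 0.074], 0.72), ([0.358, -0.494, 0.074], 0.62)]
holder [([0.392, -0.149, 0.026], 0.89)]
pivot [([0.395, -0.147, 0.028], 0.88)]
knob [([0.344, -0.248, 0.04], 0.85)]
jar [([0.617, -0.442, 0.024], 0.51)]
salt [([0.553, -0.21, 0.082], 0.86)]
spice_a [([0.339, -0.247, 0.035], 0.63), ([0.539, -0.488, 0.034], 0.56)]
garlic [([0.398, -0.148, 0.029], 0.69), ([0.54, -0.488, 0.037], 0.64)]
scene {'camera_matrix': array([[414.56122553,   0.        , 322.188933  ],
       [  0.        , 414.56122553, 198.55859054],
       [  0.        ,   0.        ,   1.        ]]), 'origin': array([-0.01371463, -0.87790098,  0.49368085]), 'orientation': array([ 1.02653671, -0.0045592 , -0.76062098])}
tin [([0.339, -0.522, 0.062], 0.78), ([0.374, -0.312, 0.048], 0.48)]
holder [([0.346, -0.218, 
[... 322 characters left out ...]
.5, 0.032], 0.85)]
{'time': 0.9, 'qpos': array([-1.43557698e+00,  4.90903012e-01,  1.55893277e+00,  2.73422727e-05,
        1.09168253e+00, -1.05568627e-01]), 'qd': array([ 0.00140238,  0.00101613, -0.00039411,  0.00108807, -0.00028402,
       -0.00082422]), 'joint_torque': array([-6.43788990e-04, -6.12459755e+01, -2.58431357e+01,  6.93443860e-02,
        4.44829313e-02,  1.84108148e-05]), 'eef_pos': array([ 0.14909043, -0.60696292,  0.22864777]), 'orientation': array([ 3.14151617e+00, -1.62955317e-05,  2.40775368e-01]), 'force': array([ 0.24930393, -0.50054942, -0.33127965]), 'torque': array([-0.00590333,  0.00285087, -0.02627157]), 'finger_force': 0.0, 'gripper_width': 0.09493436447966583}
```

View pics/top0.png

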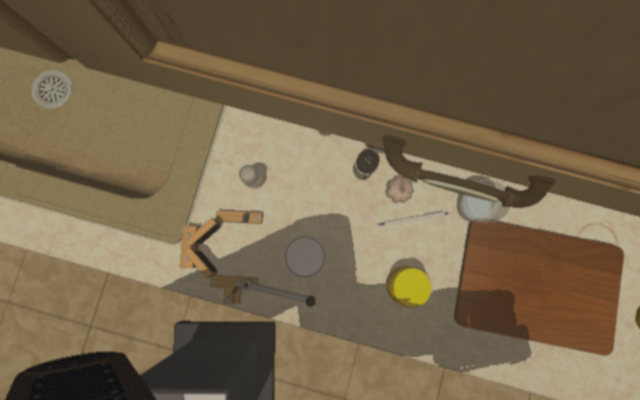

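View pics/scene0.png

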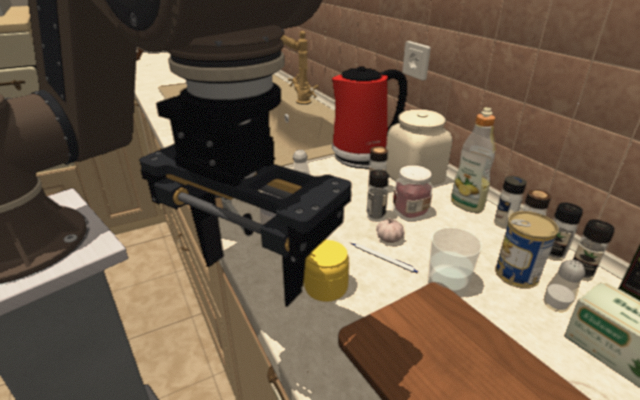

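The top view shows the grey tin at about (305,256) and the yellow look-alike at (410,287). The holder's V opens to the right with its apex near (188,247), and the knob is at (311,301). The scene view has the holder hidden behind the gripper. Next I'll zoom in on the holder.

```bash
python3 - <<'E'
from rig import viewer, outline_of
import cv2,numpy as np
im=cv2.imread("pics/top0.png")
c=cv2.resize(im[190:320,165:330],None,fx=4.8,fy=4.5,interpolation=cv2.INTER_CUBIC)
c=cv2.convertScaleAbs(c,alpha=1.6,beta=10)
for k in range(170,330,10):
    x=int((k-165+.5)*4.8); cv2.line(c,(x,0),(x,6 if k%50 else 20),(0,0,255),1); cv2.putText(c,str(k),(x-10,16),0,.3,(0,0,255))
for k in range(200,320,10):
    y=int((k-190+.5)*4.5); cv2.line(c,(0,y),(6,y),(0,0,255),1); cv2.putText(c,str(k),(8,y+4),0,.3,(0,0,255))
cv2.imwrite("pics/crop.png",c)
viewer.snapshot("top")
for l in ["tin","knob","pivot","salt"]:
    for d in outline_of(l,"top"):
        ys,xs=np.nonzero(d["pixels"]); print(l,round(d["p"],2),len(xs),xs.mean(),ys.mean(),xs.min(),xs.max(),ys.min(),ys.max())
E
```

```text
tin 0.75 1250 304.8984 256.4344 285 324 237 276
tin 0.59 1503 408.55289421157687 285.88423153692617 386 431 265 308
knob 0.41 606 365.5759075907591 163.85973597359737 353 379 149 179
pivot 0.91 3051 225.39265814487052 257.73418551294657 180 315 210 305
salt 0.59 491 251.21995926680245 176.33197556008147 239 264 165 188
```

View pics/crop.png

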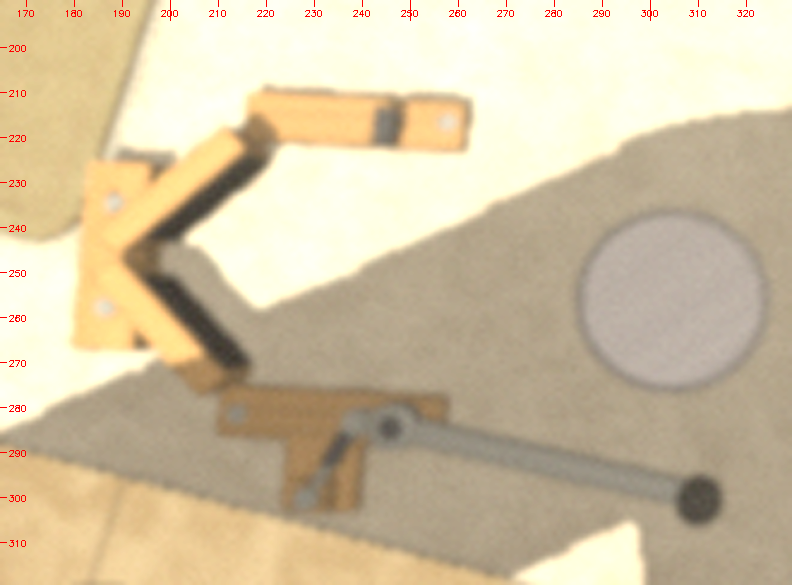

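The enlarged crop shows the arm corners at (262,211), (261,223), (258,277.5), (210,286) and (210,275.5). The pivot is at (245.5,284), the knob top at (310,300) and the tin top at (305,256.4). I'll fit the holder pose to these.

```bash
cat >h.py <<'E'
import numpy as np
from rig import viewer
from scipy.spatial.transform import Rotation as R
def ray(cam,u,v):
    i=viewer.camera_info(cam);K=i["camera_matrix"]
    d=np.array([(u-K[0,2])/K[0,0],-(v-K[1,2])/K[1,1],-1]); return np.array(i["origin"]),R.from_euler("xyz",i["orientation"]).apply(d)
def at(cam,u,v,z):
    o,d=ray(cam,u,v); return (o+d*(z-o[2])/d[2])[:2]
E
python3 - <<'E'
from h import *
from scipy.optimize import least_squares
P=[(262,211,.018,-68,-74),(261,223,.018,-68,-52),(217,209.5,.018,22,-74),(258,277.5,.018,-68,52),(210,286,.018,22,74),(210,275.5,.018,22,52),(245.5,284,.043,-51,65),(310,300.5,.072,-172.1,86.4)]
W=np.array([at("top",u,v,z) for u,v,z,_,_ in P]);H=np.array([p[3:] for p in P])/1000
def m(q,H): c,s=np.cos(q[2]),np.sin(q[2]); return q[:2]+H@np.array([[c,s],[-s,c]])
r=least_squares(lambda q:(m(q,H)-W).ravel(),[.4,-.15,1.57],loss="soft_l1",f_scale=.003)
print(r.x,np.degrees(r.x[2]));print(np.round((m(r.x,H)-W)*1000,1))
q=r.x;t=at("top",305,256.4,.075);c,s=np.cos(q[2]),np.sin(q[2])
print("tin",t,"in holder",(t-q[:2])@np.array([[c,-s],[s,c]]))
print("lookalike",at("top",408.6,286,.08),"knob",m(q,H)[-1],"pivot",m(q,H)[-2],"salt",at("top",250,174,.09))
print("apex",m(q,np.array([[.054,0]])))
E
```

```text
[ 0.42329507 -0.15081122  1.52714843] 87.4991597477545
[[-1.1 -0. ]
 [ 0.3 -0.4]
 [ 0.6  2.1]
 [ 0.8  1. ]
 [-0.6  0.7]
 [ 1.6 -1. ]
 [-0.6 -1.3]
 [-0.9 -0.8]]
tin [ 0.40845689 -0.30834951] in holder [-0.1580357   0.00795002]
lookalike [ 0.35773715 -0.4935069 ] knob [ 0.32946794 -0.31897733] pivot [ 0.35613164 -0.19892644] salt [ 0.55572489 -0.20724255]
apex [[ 0.42565131 -0.09686265]]
```

Request:
step_arm(rows=[-0.16,1.28,1.14,0,0,0,1.25,-0.16,2.5,2.3,0,0,0,2.5,-0.16,3.8,3.4,0,0,0,3.75,-0.16,5.0,4.5,0,0,0,5.0,-0.16,6.4,5.7,0,0,0,6.2])

```text
time: 1.65
eef_pos: [0.3364, -0.4387, 0.2289]
orientation: [3.141, 0.0, 0.895]
force: [0.1, -0.7, -0.0]
gripper_width: 0.0604
finger_force: 0.0
```

Request:
step_arm(rows=[-0.16,0,0,0,0,0,1.2,-0.16,0,0,0,0,0,2.4,-0.16,0,0,0,0,0,3.6,-0.16,0,0,0,0,0,4.8,-0.16,0,0,0,0,0,6.0])

```text
time: 2.15
eef_pos: [0.3353, -0.4402, 0.2287]
orientation: [3.141, 0.0, 1.524]
force: [-0.1, 0.9, 0.2]
gripper_width: 0.0552
finger_force: 0.0
```

Request:
step_arm(rows=[-0.16,0.85,0.75,0,0,0,0,-0.16,1.73,1.55,0,0,0,0,-0.16,1.73,1.55,0,0,0,0])

```text
time: 2.45
eef_pos: [0.4072, -0.3752, 0.2288]
orientation: [3.141, -0.001, 1.522]
force: [-0.6, -0.2, -0.7]
gripper_width: 0.0551
finger_force: 0.0
```

```bash
python3 - <<'E'
from h import *
from rig import *
import cv2
s=ctrl.sense();im=viewer.snapshot("wrist");cv2.imwrite("pics/w1.png",im[:,:,::-1])
print(s["eef_pos"],s["orientation"],s["qpos"]);i=viewer.camera_info("wrist");print(i)
for l in ["tin","knob","holder"]: print(l,[(np.round(d["point"],3).tolist(),round(d["p"],2)) for d in boxes_of(l,"wrist")[:3]])
E
```

```text
[ 0.40721861 -0.37519358  0.22875088] [ 3.14089869e+00 -5.36053769e-04  1.52198103e+00] [-8.64196858e-01  3.89632941e-01  1.73523689e+00  1.02630165e-03
  1.01663753e+00 -8.15921409e-01]
{'camera_matrix': array([[296.09600922,   0.        , 319.61500201],
       [  0.        , 296.09600922, 199.34880812],
       [  0.        ,   0.        ,   1.        ]]), 'T_tool_cam': array([[-4.83401740e-04,  9.59118659e-01,  2.83003823e-01,
         7.92458833e-02],
       [ 9.99999485e-01,  2.11242040e-04,  9.92196166e-04,
         7.79291297e-05],
       [ 8.91851551e-04,  2.83004157e-01, -9.59118268e-01,
        -1.54997382e-01],
       [ 0.00000000e+00,  0.00000000e+00,  0.00000000e+00,
         1.00000000e+00]])}
tin [([0.407, -0.305, 0.076], 0.87), ([0.363, -0.475, 0.06], 0.61)]
knob [([0.343, -0.248, 0.037], 0.94)]
holder [([0.354, -0.21, 0.038], 0.89)]
```

View pics/w1.png

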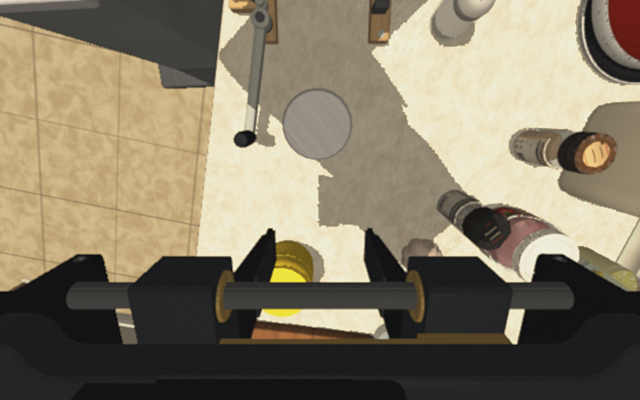

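The wrist view shows the tin at (318,124), centred on the gripper axis, with the knob at (245,139). Both agree with the top-view fit, and the grey disc is clear of both fingers. I'll descend behind the tin.

Request:
step_arm(rows=[-0.16,0,0,-1.2,0,0,0,-0.16,0,0,-2.4,0,0,0,-0.16,0,0,-3.6,0,0,0,-0.16,0,0,-4.6,0,0,0,-0.16,0,0,-4.87,0,0,0])

```text
time: 3.15
eef_pos: [0.4025, -0.3779, 0.0304]
orientation: [-3.138, -0.004, 1.517]
force: [-0.4, 0.3, 0.9]
gripper_width: 0.0548
finger_force: 0.0
```

Request:
step_arm(rows=[-0.16,0,0.2,0,0,0,0,-0.16,0,0.5,0,0,0,0,-0.16,0,0.8,0,0,0,0,-0.16,0,1.1,0,0,0,0,-0.16,0,1.4,0,0,0,0])

```text
time: 3.65
eef_pos: [0.4052, -0.3217, 0.0352]
orientation: [3.139, 0.002, 1.519]
force: [0.5, -3.6, 2.8]
gripper_width: 0.0553
finger_force: 2.3
```

Request:
step_arm(rows=[-0.16,0.04,0.3,0,0,0,0,-0.16,0.08,0.6,0,0,0,0,-0.16,0.12,0.9,0,0,0,0,-0.16,0.16,1.2,0,0,0,0,-0.16,0.2,1.5,0,0,0,0])

```text
time: 4.15
eef_pos: [0.4126, -0.2612, 0.0339]
orientation: [3.141, 0.0, 1.518]
force: [-0.3, -3.5, 4.5]
gripper_width: 0.0552
finger_force: 2.8
```

Request:
step_arm(rows=[-0.16,0.04,0.3,0,0,0,0,-0.16,0.08,0.6,0,0,0,0,-0.16,0.12,0.9,0,0,0,0,-0.16,0.15,1.2,0,0,0,0,-0.16,0.19,1.45,0,0,0,0])

```text
time: 4.65
eef_pos: [0.42, -0.203, 0.0338]
orientation: [-3.141, -0.0, 1.519]
force: [-1.1, -3.1, 2.8]
gripper_width: 0.0552
finger_force: 2.6
```

```bash
python3 - <<'E'
from h import *
from rig import *
import cv2
s=ctrl.sense();print(s["eef_pos"],s["force"])
im=viewer.snapshot("top");
c=cv2.resize(im[150:330,150:370,::-1],None,fx=3,fy=3,interpolation=cv2.INTER_CUBIC);cv2.imwrite("pics/t2.png",c)
im=viewer.snapshot("wrist");cv2.imwrite("pics/w2.png",im[:,:,::-1])
for cam in ["top","wrist"]: print(cam,[(np.round(d["point"],3).tolist(),round(d["p"],2)) for d in boxes_of("tin",cam)[:3]])
E
```

```text
[ 0.41999567 -0.20304537  0.03381028] [-1.05755774 -3.12480625  2.79880184]
top [([0.358, -0.496, 0.072], 0.94)]
wrist [([0.423, -0.161, 0.075], 0.67)]
```

View pics/w2.png

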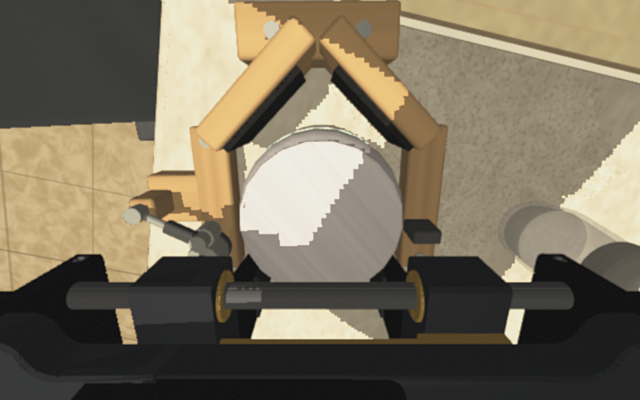

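The wrist view shows the tin centred in the mouth, disc centre about (321,215), with roughly 15 mm left before it touches the cheeks. I'll finish slowly, watching the force.

Request:
step_arm(rows=[-0.16,0.01,0.12,0,0,0,0,-0.16,0.02,0.2,0,0,0,0,-0.16,0.02,0.28,0,0,0,0,-0.16,0.03,0.34,0,0,0,0,-0.16,0.03,0.4,0,0,0,0])

```text
time: 5.35
eef_pos: [0.4213, -0.188, 0.0338]
orientation: [-3.142, -0.0, 1.518]
force: [0.3, -1.6, -1.0]
gripper_width: 0.0552
finger_force: 0.7
```

Request:
step_arm(rows=[-0.16,0,0.05,0,0,0,0,-0.16,0,0.1,0,0,0,0,-0.16,0,0.15,0,0,0,0,-0.16,0,0.15,0,0,0,0])

```text
time: 5.75
eef_pos: [0.421, -0.1854, 0.0342]
orientation: [3.14, 0.004, 1.519]
force: [-20.1, -40.3, 0.5]
gripper_width: 0.0552
finger_force: 30.0
```

Request:
step_arm(rows=[-0.16,0,-0.1,0,0,0,0,-0.16,-0.02,-0.5,0,0,0,0,-0.16,-0.06,-1.3,0,0,0,0,-0.16,-0.1,-2.3,0,0,0,0,-0.16,-0.1,-2.4,0,0,0,0])

```text
time: 6.25
eef_pos: [0.4176, -0.2816, 0.034]
orientation: [3.14, 0.001, 1.516]
force: [-0.2, -0.2, 0.0]
gripper_width: 0.0553
finger_force: 0.0
```

Request:
step_arm(rows=[0.5,0,0,1,0,0,0,1,0,0,2.2,0,0,0,1,0,0,3.4,0,0,0,1,0,0,4.0,0,0,0,1,0,0,4.0,0,0,0])

```text
time: 6.75
eef_pos: [0.4181, -0.2782, 0.197]
orientation: [3.137, 0.003, 1.519]
force: [0.2, -0.3, -0.1]
gripper_width: 0.0205
finger_force: 0.0
```

```bash
python3 - <<'E'
from h import *
from rig import *
import cv2
s=ctrl.sense();print(s["eef_pos"],s["orientation"],s["qpos"])
im=viewer.snapshot("wrist");cv2.imwrite("pics/w3.png",im[:,:,::-1])
i=viewer.camera_info("wrist");T=i["T_tool_cam"];K=i["camera_matrix"];Rt=R.from_euler("xyz",s["orientation"]).as_matrix()
for d in outline_of("tin","wrist")[:2]:
    m=d["pixels"].astype(np.uint8)*255;ys,xs=np.nonzero(m);print(d["p"],xs.min(),xs.max(),ys.min(),ys.max(),xs.mean(),ys.mean())
def w(u,v,z):
    dd=Rt@T[:3,:3]@np.array([(u-K[0,2])/K[0,0],-(v-K[1,2])/K[1,1],-1]);o=s["eef_pos"]+Rt@T[:3,3];return (o+dd*(z-o[2])/dd[2])[:2]
np.set_printoptions(precision=4)
for u,v in [(xs.mean(),ys.mean())]: print(w(u,v,.075))
print([(np.round(d["point"],3).tolist(),round(d["p"],2)) for d in boxes_of("tin","wrist")[:3]])
E
```

```text
[ 0.41808743 -0.27816087  0.19701155] [3.13703624 0.00336585 1.51866158] [-7.18768314e-01  3.54999629e-01  1.89610549e+00  2.22540395e-04
  8.84825382e-01 -6.66781710e-01]
0.66 213 264 80 244 245.24435590969455 160.47985834440018
0.5 292 308 318 338 299.6390977443609 329.7894736842105
[ 0.3878 -0.4325]
[([0.423, -0.154, 0.075], 0.74), ([0.378, -0.474, 0.022], 0.6)]
```

View pics/w3.png

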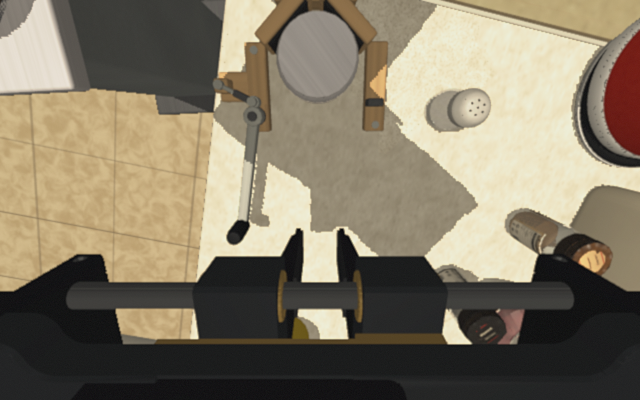

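The tin (disc centre about (317,54)) sits snugly between both cheeks, about 3 mm from the fitted home point. The lever is still open with its knob at (238,232). Next I'll take the closed fingers to the outer side of the knob.

Request:
step_arm(rows=[1,-0.9,-0.28,0,0,0,0,1,-1.8,-0.55,0,0,0,0,1,-2.7,-0.83,0,0,0,0,1,-3.58,-1.1,0,0,0,0,1,-3.58,-1.1,0,0,0,0])

```text
time: 7.4
eef_pos: [0.2711, -0.3221, 0.1924]
orientation: [-3.139, -0.003, 1.515]
force: [0.5, -0.2, -0.8]
gripper_width: 0.0008
finger_force: 0.0
```

Request:
step_arm(rows=[1,0,0,-0.9,0,0,0,1,0,0,-1.8,0,0,0,1,0,0,-2.7,0,0,0,1,0,0,-3.43,0,0,0,1,0,0,-3.43,0,0,0])

```text
time: 7.9
eef_pos: [0.2735, -0.3202, 0.0532]
orientation: [-3.137, -0.006, 1.518]
force: [-0.5, -0.2, 1.2]
gripper_width: 0.0003
finger_force: 0.0
```

Request:
step_arm(rows=[1,0.3,0,0.1,0,0,0,1,0.6,0,0.1,0,0,0,1,0.9,0,0.1,0,0,0,1,1.25,-0.03,0.1,0,0,0,1,1.6,-0.03,0.1,0,0,0])

```text
time: 8.4
eef_pos: [0.3396, -0.3238, 0.0617]
orientation: [3.14, 0.002, 1.519]
force: [-4.1, -2.2, 0.9]
gripper_width: 0.0008
finger_force: 2.0
```

Request:
step_arm(rows=[1,0.25,0.05,0,0,0,0,1,0.5,0.12,0,0,0,0,1,0.78,0.2,0,0,0,0,1,1.1,0.38,0,0,0,0,1,1.45,0.58,0,0,0,0])

```text
time: 8.9
eef_pos: [0.397, -0.2995, 0.0607]
orientation: [3.142, -0.0, 1.518]
force: [-0.6, -1.7, -0.3]
gripper_width: 0.0003
finger_force: 0.8
```

Contact was as expected; near centre now. I'll go on past it.

Request:
step_arm(rows=[1,0.2,0.15,0,0,0,0,1,0.4,0.35,0,0,0,0,1,0.6,0.55,0,0,0,0,1,0.6,0.55,0,0,0,0])

```text
time: 9.3
eef_pos: [0.4208, -0.2771, 0.0607]
orientation: [3.141, -0.0, 1.52]
force: [-0.1, -0.3, 0.9]
gripper_width: 0.0005
finger_force: 0.0
```

```bash
python3 - <<'E'
from h import *
from rig import *
import cv2
s=ctrl.sense();print(s["eef_pos"],s["force"])
im=viewer.snapshot("wrist");cv2.imwrite("pics/w4.png",im[:,:,::-1])
E
```

```text
[ 0.42083513 -0.27712553  0.06066571] [-0.0730984  -0.32211457  0.93178731]
```

View pics/w4.png

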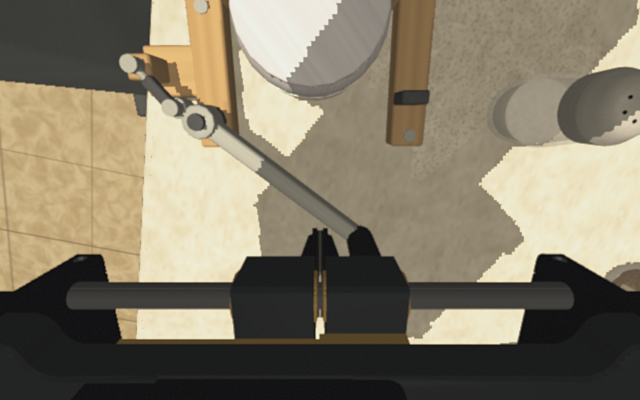

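The lever is past centre, with its knob at (360,238) and about 65° of travel, and it carries no load. I'll give it a moment and check whether it is still moving.

Request:
step_arm(rows=[1,-0.1,-0.2,0,0,0,0,1,-0.3,-0.6,0,0,0,0,1,-0.3,-1.0,0,0,0,0,1,-0.3,-1.4,0,0,0,0,1,-0.3,-1.4,0,0,0,0])

```text
time: 9.85
eef_pos: [0.4082, -0.3368, 0.0607]
orientation: [3.14, 0.001, 1.516]
force: [-0.5, 0.0, 1.2]
gripper_width: 0.0004
finger_force: 0.0
```

```bash
python3 - <<'E'
from h import *
from rig import *
import cv2
s=ctrl.sense();print(s["eef_pos"],s["force"])
im=viewer.snapshot("wrist");cv2.imwrite("pics/w5.png",im[:,:,::-1])
print([(np.round(d["point"],3).tolist(),round(d["p"],2)) for d in boxes_of("tin","wrist")[:3]])
E
```

```text
[ 0.4081653  -0.33679986  0.06068201] [-0.49661335  0.03705859  1.19780262]
[]
```

View pics/w5.png

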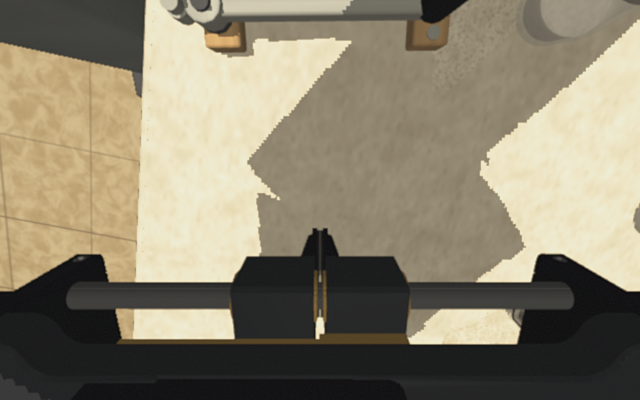

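The lever now lies straight across the mouth at row 10, with the knob by the stop post, so it has snapped shut. I'll raise the tool and verify.

Request:
step_arm(rows=[1,0,0,1,0,0,0,1,0,0,2,0,0,0,1,0,0.6,3,0,0,0,1,0,1.2,4,0,0,0,1,0,1.2,4,0,0,0])

```text
time: 10.45
eef_pos: [0.409, -0.2846, 0.2251]
orientation: [3.136, 0.004, 1.52]
force: [0.4, -0.7, -0.5]
gripper_width: 0.0003
finger_force: 0.0
```

```bash
python3 - <<'E'
from h import *
from rig import *
import cv2
s=ctrl.sense();print(s["eef_pos"],s["force"])
im=viewer.snapshot("wrist");cv2.imwrite("pics/w6.png",im[:,:,::-1])
for l in ["tin","knob","salt"]: print(l,[(np.round(d["point"],3).tolist(),round(d["p"],2)) for d in boxes_of(l,"wrist")[:3]])
E
```

```text
[ 0.4090349  -0.2845534   0.22510557] [ 0.36760778 -0.66111521 -0.52904364]
tin [([0.423, -0.152, 0.074], 0.75)]
knob [([0.398, -0.197, 0.036], 0.63)]
salt [([0.542, -0.202, 0.08], 0.74)]
```

View pics/w6.png

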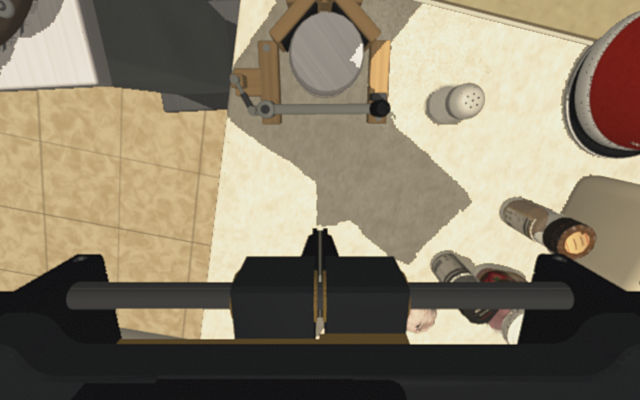

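The tin is home, measured at (0.423, -0.152) against a fitted home of (0.423, -0.151). The lever lies across the mouth from (263,110) to (379,107), and the bystanders in view are where they were.

```bash
python3 -c "
from rig import hand_in; print(hand_in())"
```

```text
the job is handed in; nothing more can be done
None
```

I pushed the tin upright into the V, where the last check put it about 1 mm from its home point. I then pushed the gate lever past centre and it snapped shut behind the tin. I handed the job in at about 10.5 s on the robot's clock; no verdict came back.

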